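# Short spin on the mini-centrifuge

## Robot

A 7-joint arm with a two-finger parallel gripper is mounted at the origin on the work surface. World frame = base frame: x ahead of the robot, y to its left, z up, the work surface at z = 0. Lengths are in m, angles in rad, forces in N, time in s.
With the tool pointing down it reaches from about 0.425 to 0.925 m from the base axis. Payload 6.8 kg.
Tool frame: the origin (TCP) lies between the finger pads; the fingertips stand 17 mm ahead of it and the grasp point (between the pads) lies 2 mm behind it; x points along the fingers, y is the direction in which the jaws open and shut, and the axes are right-handed (so a half turn about x gives the same grasp; the last joint's range is limited). The gripper opens to 85 mm and grips with 20 to 120 N. Pads are 22 mm wide; open, the fingers measure 114 mm over their backs; the gripper's body (76 mm by 85 mm) begins 54 mm behind the grasp point. The pads swing forward as they close: fully open they stand 13 mm farther back than shut.
Start: joints at [-1.248, 0.477, 0.022, 1.555, -0.011, 1.109, -0.083], TCP at [0.282, 0.613, 0.248] pointing down, gripper open.
Joint ranges: [-2.96, 2.96], [-0.34, 2.1], [-1.41, 1.46], [0.24, 2.44], [-1.37, 4.51], [0.17, 1.92], [-2.96, 2.96]. Speed limits (rad/s): [2.39, 2.39, 3.14, 3.14, 3.14, 3.14, 3.14].

## Interface

Orientations are given as a rotation vector (axis times angle).
In Python, from bench import r gives the robot as it stands. The module is installed in compiled form; this text tells all that it offers.
- The arm moves only by the tool apply_moves, never from a script. Its argument "increments" is text: rows parted by semicolons, each of 7 numbers parted by spaces: the finger opening in mm, from 0 to 85.4, then the shift along the tool's x, y, z normalised to -1 to 1, where 1 is 100 cm, then the turn, a rotation vector about the tool's x, y, z normalised to -1 to 1, where 1 is 0.12 rad. In form: gripper x y z wx wy wz; .... A call has exactly 8 rows; each row shifts and turns the commanded pose from where the row before left it, along the tool's axes as they then stand; what a row does not reach is not made up. A row lasts 1/10 s, in which the tool goes at most 50 mm and 8.59 degrees, less where a joint would pass 70% of its speed; a pose out of reach is approached as far as the arm can. A call with a number of a shift or a turn outside -1 to 1 is refused whole. A call with a gripper value outside its range is refused whole. The fingers move at their own pace and stop on an object; "squeeze" is the grip in N (left out, the last holds). Time passes only in rows, so rows that do not move let the fingers close, or fill a call up. It gives the time, the measured TCP pose, the force and the opening at its end, in the units of the state.
- r.get_obs(): the state, without advancing time (a new reading comes with each control period).
- r.grab_frame(name): name is "side" or "top" or "wrist"; returns a dict with "color" (400x640x3 uint8, blue, green, red), "fx", "fy", "cx", "cy" (pixels), "origin" and "orientation" of the camera in the world. Camera axes: x right, y up, looking along -z (the intrinsics and any distortion apply to the point x, -y, -z); pixel columns grow to the right and rows downward; lengths in m; the calibration is good to about 2 mm. A picture is of the moment at which its call begins. There is no depth.
- r.hand_in(): hands the job in, once; it reports no verdict.
The state is a dict: "clock": time; "joints": joint angles; "qvel": joint speeds; "tau": joint torques, N m; "tcp_pos": TCP position; "orientation": TCP orientation; "contact_force": force on the tool from outside, world axes, zero at the start; "moment": the same for the moment, N m; "grip_width": finger opening in m.
Only numpy, scipy, OpenCV 4.12 (cv2) and the standard library are available. Lean on these libraries where they do the work, as an engineer would, in place of code of your own. Each camera call takes 0.05 s, during which the arm holds its last target. There are 200 camera calls.

## Task

Give the tubes in the mini-centrifuge a short spin, using your fingertips: push the marked half of the power rocker down to switch it on, then press the blue speed key all the way in so that it stays down, then press the green spin key all the way down and keep it pressed; your program finishes while your fingertips still hold the green key down. Do not press the yellow or red key, and do not push about or pick up any of the tubes, racks and other things standing around.

Things in the scene. Friction and masses are not known exactly. Their poses are not given: they have to be found in the camera images.
- centrifuge: white bench mini-centrifuge, fixed to the table: a deck 240 mm (its x) by 360 mm (its y), top 55 mm above the table; a clear-covered rotor chamber 160 mm across, reaching 97 mm above the table, on its +y half; grey control panel on its -y half with four coloured keys in a square and, on their +x side, a dark power rocker. Origin under its centre on the table, z up; its place and yaw (up to 0.35 rad) change
- rocker (a joint): dark power rocker, a paddle 72 mm long (along the centrifuge's y) and 28 mm wide in a black frame, pivoted at its middle: rad, 0 = off (the half with the white bar stands raised), 0.34 = fully on (that half down, the other raised). Stays where it is put by friction: about 1.1 N at rocker_on moves it, up to 4 N nearer to the pivot
- rocker_on (a point): point on the upper face of the rocker's ON half, the half with the white bar (the outer half, to the centrifuge's -y), 23 mm from the pivot; it moves with the paddle: about 84 mm above the table when off and 76 mm when on. Its x axis is the pivot's line
- blue_key (a joint): blue speed key: m, 0 = fully up, 0.008 = fully down. A latching key: about 3.5 N pushes it and it stays wherever it is left
- blue_key_top (a point): centre of the top of the blue key on the control panel of the centrifuge: a round flat cap 30 mm across in a black collar 42 mm across (collar top 10 mm above the deck); the cap's top stands 22 mm above the deck (77 mm above the table) when up. The four keys are 62 mm apart centre to centre in a square, and which colour is in which corner changes
- green_key (a joint): green spin key: m, 0 = fully up, 0.008 = fully down; sprung: about 1.5 N starts it, about 5 N holds it fully down, and it comes up when let go
- green_key_top (a point): centre of the top of the green key: same size, collar and heights as the blue key
- yellow_key (a joint): yellow key, not to be pressed: m, 0 = fully up, 0.008 = fully down; sprung: about 1.5 N starts it, about 5 N holds it fully down, and it comes up when let go
- yellow_key_top (a point): centre of the top of the yellow key, same size as the blue one
- red_key (a joint): red key, not to be pressed: m, 0 = fully up, 0.008 = fully down; sprung: about 1.5 N starts it, about 5 N holds it fully down, and it comes up when let go
- red_key_top (a point): centre of the top of the red key, same size as the blue one
- tube_orange: loose capped sample tube with orange cap, 29 mm across, 42 mm tall, standing on the deck near the panel, between it and the rotor; origin at the centre of its underside, z up
- tube_purple: loose capped sample tube with purple cap, same size, also on the deck (the two tubes may swap places); origin at the centre of its underside, z up
- blue_rack: blue tube rack 210 x 110 x 30 mm, 47 mm tall with its tubes, on the table to the robot's right; origin at the centre of its underside, z up
- red_rack: empty red tube rack 210 x 110 x 30 mm on the table to the left; origin at the centre of its underside, z up
- tip_box: dark blue pipette-tip box 120 x 85 x 65 mm with an open clear lid reaching 135 mm, far left; origin at the centre of its underside, z up
- pipette: grey pipette lying on the table at the right, 240 mm long, 26 mm high; origin on the table within 15 mm of the middle of its length
- reagent: amber bottle with blue cap, 48 mm across, 100 mm tall, far right; origin at the centre of its underside, z up

How it is judged:
By the outcome, as a careful person would: the job done as asked, in the order asked, and still so for the second after the job is handed in, while the arm keeps its last pose, push and grip.
It also fails if it takes over 48 s, if anything falls off the work surface, if the arm or the gripper's body presses on something with over 40 N, if the wrist force passes 120 N, or if a joint passes its speed limit or range.

## Working session

There is one attempt and no reset: what is moved stays moved. The work goes in short steps, Python scripts to look and compute and a tool call to move; the robot and the scene stay as the last step left them, time stands still between calls to the robot, and variables do not carry over. Pictures are saved under pics/ and viewed, about 8 in all and at most 12, crops included, and the job is handed in when it is done.

Besides the shell and the picture viewer there is one more tool, called after ">>>" by a JSON object that holds its "op" and its "data", one argument or row to a line. apply_moves: Moves the arm, as the interface text tells. Scaled input: -1 to 1 covers 100 cm each way for a shift and 0.12 rad each way for a turn. Its arguments: {"type":"object","properties":{"increments":{"type":"string"},"squeeze":{"type":"number"}},"required":["increments"]}

```bash
mkdir -p pics
python3 - <<'E'
from bench import r
import cv2,json
o=r.get_obs()
for k,v in o.items(): print(k,v)
for n in("top","side"):
    f=r.grab_frame(n); cv2.imwrite(f"pics/{n}0.png",f["color"])
    print(n,{k:v for k,v in f.items() if k!="color"})
E
```

```text
clock 0.0
joints [-1.24808584  0.47784413  0.02229821  1.55641172 -0.01152614  1.10925012
 -0.08307294]
qvel [ 0.00030182 -0.00033016 -0.00091917  0.001136   -0.00191558  0.00197158
  0.00072839]
tau [ 4.80969484e-04 -5.96436560e+01  1.60748273e+00 -2.81213003e+01
  1.23531074e-02  9.01639927e-03 -9.01279606e-06]
tcp_pos [0.28164287 0.61285221 0.2473121 ]
orientation [ 0.33644604  1.54456129 -0.33923207]
contact_force [-0.18312633  0.74156366 -0.28362452]
moment [-0.08824456 -0.02256114 -0.02094578]
grip_width 0.08512215529560309
top {'fx': 402.87897456602616, 'fy': 402.87897456602616, 'cx': 320.6291556755679, 'cy': 194.84263946778816, 'origin': array([0.18014384, 0.01265929, 1.62098111]), 'orientation': array([ 0.16105135, -0.16494573, -1.59322814])}
side {'fx': 513.4518553244388, 'fy': 513.4518553244388, 'cx': 327.66566006044417, 'cy': 201.65079650847318, 'origin': array([ 0.20974596, -0.91149116,  1.22851111]), 'orientation': array([ 0.70020813, -0.11540319, -0.30775272])}
```

View pics/top0.png

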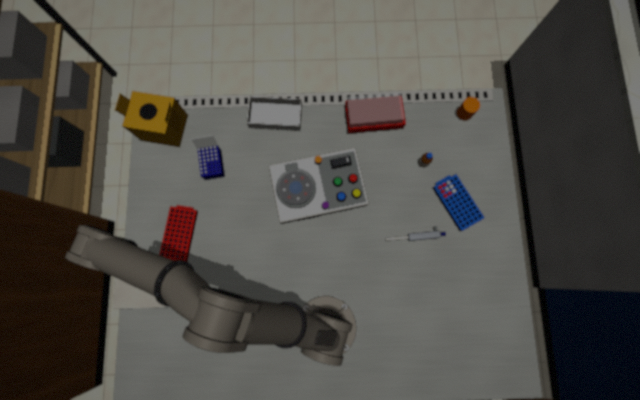

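View pics/side0.png

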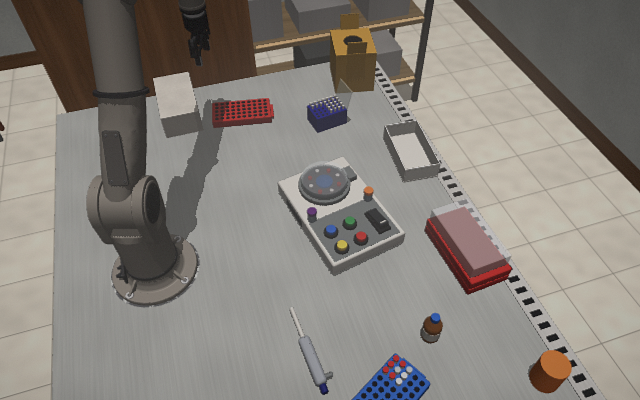

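The top view shows the centrifuge with green at (338,181), red (353,178), blue (341,197), yellow (357,193) and the rocker at (341,161). The tubes are orange (318,160) and purple (325,205). In the side view blue is at (331,230), green (350,222), red (361,237), yellow (342,245) and the rocker (378,220).

```bash
cat > h.py <<'E'
import numpy as np, cv2
from scipy.spatial.transform import Rotation as R
HUE=dict(green=(45,85),red=(172,8),blue=(100,118),yellow=(22,35))
def ray_plane(f,uv,z):
    d=R.from_rotvec(f["orientation"]).apply([(uv[0]-f["cx"])/f["fx"],-(uv[1]-f["cy"])/f["fy"],-1])
    o=f["origin"]; return o+d*(z-o[2])/d[2]
def project(f,p):
    c=R.from_rotvec(f["orientation"]).inv().apply(np.asarray(p)-f["origin"])
    return np.array([f["cx"]-f["fx"]*c[0]/c[2], f["cy"]+f["fy"]*c[1]/c[2]])
def blob(f,name,guess,rad):
    hsv=cv2.cvtColor(f["color"],cv2.COLOR_BGR2HSV); h,s,v=cv2.split(hsv); a,b=HUE[name]
    m=((h>=a)&(h<=b) if a<b else (h>=a)|(h<=b))&(s>90)&(v>35)
    m=m.astype(np.uint8); w=np.zeros_like(m); cv2.circle(w,tuple(int(x) for x in guess),rad,1,-1); m&=w
    n,l,st,c=cv2.connectedComponentsWithStats(m)
    if n<2: return None,0
    i=1+np.argmax(st[1:,4]); return c[i],st[i,4]
SQ=dict(green=(1,1),red=(1,-1),blue=(-1,1),yellow=(-1,-1))   # corners in centrifuge axes
def fit(P):
    """square centre and yaw from key positions"""
    k=list(P); A=np.array([SQ[n] for n in k])*.031; B=np.array([P[n][:2] for n in k])
    a=A-A.mean(0); b=B-B.mean(0)
    yaw=np.arctan2((a[:,0]*b[:,1]-a[:,1]*b[:,0]).sum(),(a*b).sum())
    Rm=np.array([[np.cos(yaw),-np.sin(yaw)],[np.sin(yaw),np.cos(yaw)]])
    c=B.mean(0)-Rm@A.mean(0); return c,yaw,Rm,np.linalg.norm(A@Rm.T+c-B,axis=1)
E
python3 - <<'E'
from bench import r
from h import *
G=dict(top=dict(green=(338,181),red=(353,178),blue=(341,197),yellow=(357,193)),side=dict(green=(350,222),red=(361,237),blue=(331,230),yellow=(342,245)))
RK=dict(top=(341,161),side=(378,220))
for n in G:
    f=r.grab_frame(n);P={}
    for k,g in G[n].items():
        c,a=blob(f,k,g,9); 
        if c is not None: P[k]=ray_plane(f,c,.077); print(n,k,c.round(1),a,P[k].round(4))
    c,y,Rm,e=fit(P); print(n,"centre",c.round(4),"yaw",y.round(3),"res",e.round(4))
    p=ray_plane(f,RK[n],.078); print("rocker rough",p.round(3),"local",(Rm.T@(p[:2]-c)).round(3))
o=r.get_obs(); print(R.from_rotvec(o["orientation"]).as_matrix().round(3))
E
```

```text
top green [337.5 181. ] 56 [ 0.5578 -0.064   0.077 ]
top red [352.8 177.8] 63 [ 0.569  -0.1247  0.077 ]
top blue [340.9 196. ] 67 [ 0.4971 -0.0749  0.077 ]
top yellow [356.1 192.8] 65 [ 0.5081 -0.1351  0.077 ]
top centre [ 0.533  -0.0997] yaw 0.178 res [0.0004 0.     0.0003 0.0006]
rocker rough [ 0.639 -0.081  0.078] local [ 0.108 -0.   ]
side green [349.5 220.1] 58 [ 0.5601 -0.0648  0.077 ]
side red [360.8 236.1] 88 [ 0.5704 -0.1285  0.077 ]
side blue [330.6 229.2] 81 [ 0.4984 -0.0789  0.077 ]
side yellow [341.7 244.2] 79 [ 0.5107 -0.1377  0.077 ]
side centre [ 0.5349 -0.1025] yaw 0.185 res [0.0015 0.0015 0.0012 0.0011]
rocker rough [ 0.637 -0.091  0.078] local [ 0.103 -0.008]
[[-0.     0.418  0.909]
 [-0.001  0.909 -0.418]
 [-1.    -0.001  0.   ]]
```

>>> {"op": "apply_moves", "data": {
  "increments": "0 0 0 0 1 0 0;0 0 0 0 1 0 0;0 0 0 0 1 0 0;0 0 0 0 1 0 0;0 0 0 0 1 0 0;0 0 0 0 1 0 0;0 0 0 0 1 0 0;0 0 0 0 1 0 0",
  "squeeze": 40
}}

```text
clock: 1.0
tcp_pos: [0.2817, 0.6132, 0.248]
orientation: [1.079, 1.287, -1.08]
contact_force: [-1.4, -0.5, -0.0]
grip_width: 0.0001
```

>>> {"op": "apply_moves", "data": {
  "increments": "0 0 0.006 0.03 0 0 0;0 0 0.006 0.03 0 0 0;0 0 0.006 0.03 0 0 0;0 0 0.006 0.03 0 0 0;0 0 0.006 0.03 0 0 0;0 0 0.006 0.03 0 0 0;0 0 0.006 0.03 0 0 0;0 0 0.006 0.03 0 0 0"
}}

```text
clock: 1.8
tcp_pos: [0.3723, 0.3845, 0.2482]
orientation: [1.075, 1.289, -1.076]
contact_force: [-0.4, -0.2, -0.5]
grip_width: 0.0003
```

>>> {"op": "apply_moves", "data": {
  "increments": "0 0 0.006 0.032 0 0 0;0 0 0.006 0.032 0 0 0;0 0 0.006 0.032 0 0 0;0 0 0.006 0.032 0 0 0;0 0 0.006 0.032 0 0 0;0 0 0.006 0.032 0 0 0;0 0 0.006 0.032 0 0 0;0 0 0.006 0.032 0 0 0"
}}

```text
clock: 2.6
tcp_pos: [0.4653, 0.1413, 0.2484]
orientation: [1.076, 1.289, -1.075]
contact_force: [0.2, -0.6, 0.0]
grip_width: -0.0005
```

>>> {"op": "apply_moves", "data": {
  "increments": "0 0 0.006 0.032 0 0 0;0 0 0.006 0.032 0 0 0;0 0 0.006 0.032 0 0 0;0 0 0.006 0.032 0 0 0;0 0 0.006 0.032 0 0 0;0 0 0.006 0.032 0 0 0;0 0 0.006 0.032 0 0 0;0 0 0.006 0.032 0 0 0"
}}

```text
clock: 3.4
tcp_pos: [0.5585, -0.1019, 0.2483]
orientation: [1.076, 1.289, -1.075]
contact_force: [0.2, -0.3, 0.7]
grip_width: 0.0004
```

Run:
```python
from bench import r
from h import *
f=r.grab_frame("wrist"); cv2.imwrite("pics/wrist1.png",f["color"]); print(f["fx"],f["cx"],f["cy"],f["origin"],f["orientation"])
o=r.get_obs(); print(o["tcp_pos"],R.from_rotvec(o["orientation"]).as_matrix().round(3))
```

```text
309.2887060184751 313.35612911778475 200.0304972213412 [ 0.54423349 -0.02096393  0.37343643] [-0.32296601 -0.03004614  0.17919207]
[ 0.55945174 -0.10794881  0.24880335] [[ 0.002  0.985  0.174]
 [-0.004  0.174 -0.985]
 [-1.     0.001  0.004]]
```

View pics/wrist1.png

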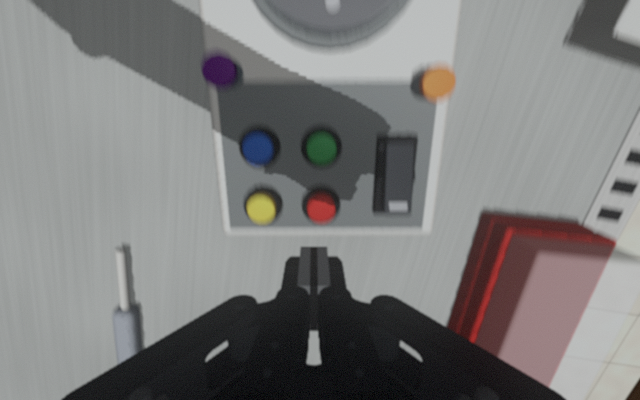

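The wrist view shows blue (258,148), green (321,148), yellow (261,208) and red (321,207). The rocker paddle runs from about (400,138) to (398,213), with its white bar at the outer end, (398,206).

Run:
```python
from bench import r
from h import *
f=r.grab_frame("wrist"); f=r.grab_frame("wrist"); P={}
for k,g in dict(green=(321,148),red=(321,207),blue=(258,148),yellow=(261,208)).items():
    c,a=blob(f,k,g,24); P[k]=ray_plane(f,c,.077); print(k,c.round(1),a,P[k].round(4))
c,y,Rm,e=fit(P); print("centre",c.round(4),"yaw",y.round(3),"res",e.round(4))
# white bar near the outer end of rocker
g=cv2.cvtColor(f["color"],cv2.COLOR_BGR2GRAY); hsv=cv2.cvtColor(f["color"],cv2.COLOR_BGR2HSV)
m=((g>130)).astype(np.uint8); w=np.zeros_like(m); w[180:220,384:412]=1; m&=w
n,l,st,ce=cv2.connectedComponentsWithStats(m); i=1+np.argmax(st[1:,4]); print("bar",ce[i],st[i])
for nm,uv,z in(("bar",ce[i],.086),("top end",(401,138),.073),("bottom end",(398,214),.088),("orange",(438,82),.097),("purple",(220,70),.097)):
    p=ray_plane(f,uv,z); print(nm,p.round(4),"local",(Rm.T@(p[:2]-c)).round(4))
o=r.get_obs(); print(o["tcp_pos"].round(4),"tcp local",(Rm.T@(o["tcp_pos"][:2]-c)).round(4))
x=f["color"][115:235,200:460]; cv2.imwrite("pics/crop1.png",cv2.resize(x,None,fx=3,fy=3,interpolation=cv2.INTER_CUBIC))
```

```text
green [320.6 139.5] 781 [ 0.5589 -0.0625  0.077 ]
red [320.7 199.7] 722 [ 0.5699 -0.1219  0.077 ]
blue [256.6 139.8] 850 [ 0.4991 -0.0734  0.077 ]
yellow [260.6 200.4] 722 [ 0.5101 -0.1332  0.077 ]
centre [ 0.5345 -0.0977] yaw 0.183 res [0.001  0.001  0.0009 0.0008]
bar [398.13385827 197.03937008] [389 194  19   7 127]
bar [ 0.6433 -0.1031  0.086 ] local [ 0.106 -0.025]
top end [ 0.635  -0.0483  0.073 ] local [0.1078 0.0304]
bottom end [ 0.6471 -0.1197  0.088 ] local [ 0.1067 -0.0421]
orange [0.6461 0.0038 0.097 ] local [0.1281 0.0796]
purple [ 0.4659 -0.0185  0.097 ] local [-0.0531  0.0904]
[ 0.5582 -0.1032  0.2482] tcp local [ 0.0223 -0.0097]
```

View pics/crop1.png

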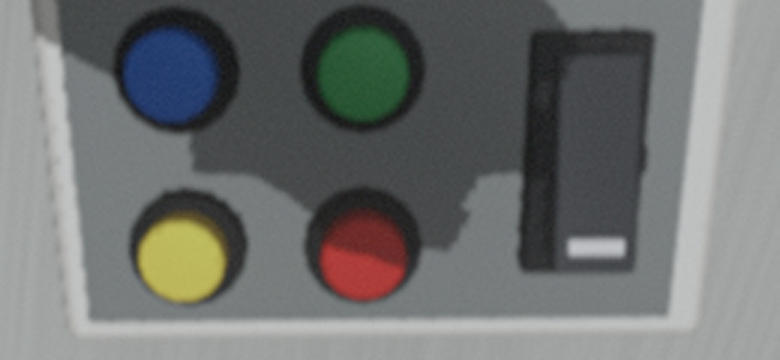

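The crop confirms the white bar is at the rocker's outer end and the keys are well separated.

>>> {"op": "apply_moves", "data": {
  "increments": "0 0 0.021 0.0045 0 0 0;0 0 0.021 0.0045 0 0 0;0 0 0.021 0.0045 0 0 0;0 0 0.021 0.0045 0 0 0;0 0.03 0 0 0 0 0;0 0.03 0 0 0 0 0;0 0.03 0 0 0 0 0;0 0.025 0 0 0 0 0"
}}

```text
clock: 4.35
tcp_pos: [0.6432, -0.1013, 0.1314]
orientation: [1.074, 1.292, -1.075]
contact_force: [0.3, -0.4, 0.3]
grip_width: 0.0002
```

```bash
cat > chk.py <<'E'
from bench import r
from h import *
import sys
C=np.array([.5342,-.0995]); y=.182; Rm=np.array([[np.cos(y),-np.sin(y)],[np.sin(y),np.cos(y)]])
if len(sys.argv)>1:
    n=sys.argv[1]; f=r.grab_frame(n); f=r.grab_frame(n); im=f["color"]
    if len(sys.argv)>3:
        u0,u1,v0,v1=map(int,sys.argv[3].split(",")); im=cv2.resize(im[v0:v1,u0:u1],None,fx=3,fy=3,interpolation=cv2.INTER_CUBIC)
    cv2.imwrite(f"pics/{sys.argv[2]}.png",im)
o=r.get_obs(); p=o["tcp_pos"]; print(o["clock"],"tcp",p.round(4),"local",(Rm.T@(p[:2]-C)).round(4),"tip z",round(p[2]-.017,4),"F",o["contact_force"].round(2)); print(R.from_rotvec(o["orientation"]).as_matrix().round(4).tolist())
E
python3 chk.py wrist w2 220,480,100,300
```

```text
4.45 tcp [ 0.6413 -0.101   0.1295] local [ 0.1051 -0.0208] tip z 0.1125 F [ 0.12  0.12 -0.02]
[[-0.0073, 0.9835, 0.1808], [0.0015, 0.1808, -0.9835], [-1.0, -0.0069, -0.0028]]
```

View pics/w2.png

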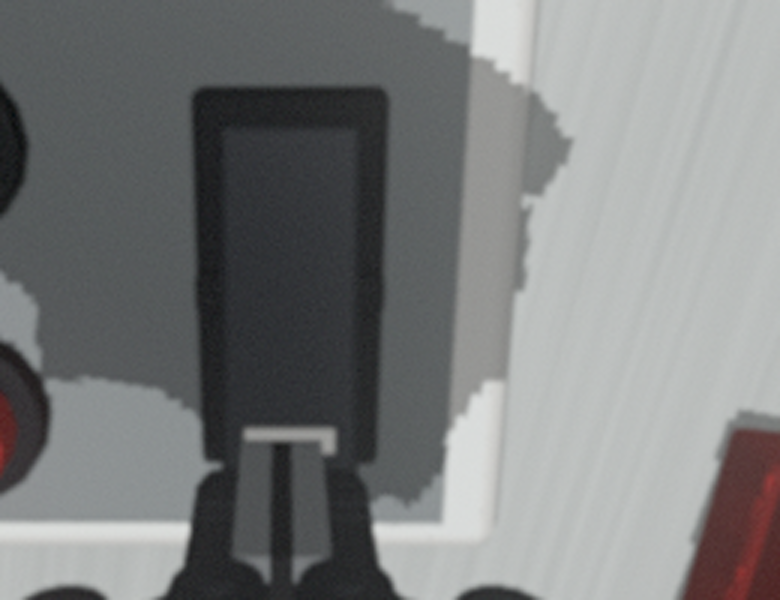

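The fingertips sit just above the white bar, at crop (282,440), about 1.5 mm to the −x side of the paddle's middle.

>>> {"op": "apply_moves", "data": {
  "increments": "0 0.006 0.0015 0.004 0 0 0;0 0.006 0 0 0 0 0;0 0.006 0 0 0 0 0;0 0.005 0 0 0 0 0;0 0.003 0 0 0 0 0;0 0.003 0 0 0 0 0;0 0.003 0 0 0 0 0;0 0 0 0 0 0 0"
}}

```text
clock: 5.25
tcp_pos: [0.6462, -0.1072, 0.1011]
orientation: [1.076, 1.289, -1.076]
contact_force: [0.5, -0.6, 0.6]
grip_width: 0.0001
```

```bash
python3 chk.py
```

```text
5.25 tcp [ 0.6462 -0.1072  0.1011] local [ 0.1087 -0.0279] tip z 0.0841 F [ 0.49 -0.58  0.64]
[[-0.0001, 0.9839, 0.1788], [-0.0001, 0.1788, -0.9839], [-1.0, -0.0001, 0.0001]]
```

>>> {"op": "apply_moves", "data": {
  "increments": "0 0.002 -0.001 0 0 0 0;0 0.002 0 0 0 0 0;0 0.002 0 0 0 0 0;0 0.001 0 0 0 0 0;0 0.001 0 0 0 0 0;0 0.001 0 0 0 0 0;0 0 0 0 0 0 0;0 0 0 0 0 0 0"
}}

```text
clock: 6.05
tcp_pos: [0.6456, -0.1079, 0.0933]
orientation: [1.076, 1.288, -1.075]
contact_force: [-1.5, -2.9, 8.2]
grip_width: 0.0002
```

```bash
python3 chk.py
```

```text
6.05 tcp [ 0.6456 -0.1079  0.0933] local [ 0.108  -0.0284] tip z 0.0763 F [-1.54 -2.94  8.23]
[[0.0009, 0.9839, 0.1786], [-0.0003, 0.1786, -0.9839], [-1.0, 0.0009, 0.0004]]
```

>>> {"op": "apply_moves", "data": {
  "increments": "0 0.001 0 0 0 0 0;0 0.001 0 0 0 0 0;0 0 0 0 0 0 0;0 0 0 0 0 0 0;0 0 0 0 0 0 0;0 0 0 0 0 0 0;0 0 0 0 0 0 0;0 0 0 0 0 0 0"
}}

```text
clock: 6.85
tcp_pos: [0.6457, -0.1079, 0.093]
orientation: [1.077, 1.288, -1.075]
contact_force: [-6.3, -1.0, 20.7]
grip_width: 0.0003
```

```bash
python3 chk.py
```

```text
6.85 tcp [ 0.6457 -0.1079  0.093 ] local [ 0.1081 -0.0285] tip z 0.076 F [-6.27 -0.96 20.73]
[[0.0015, 0.984, 0.1784], [0.0006, 0.1784, -0.984], [-1.0, 0.0016, -0.0003]]
```

>>> {"op": "apply_moves", "data": {
  "increments": "0 -0.025 0 0 0 0 0;0 -0.03 0 0 0 0 0;0 0 -0.023 -0.01 0 0 0;0 0 -0.023 -0.01 0 0 0;0 0 -0.023 -0.01 0 0 0;0 0 -0.023 -0.01 0 0 0;0 0 -0.023 -0.01 0 0 0;0 0 -0.023 -0.01 0 0 0"
}}

```text
clock: 7.65
tcp_pos: [0.497, -0.0719, 0.1448]
orientation: [1.075, 1.291, -1.076]
contact_force: [-1.2, -0.4, 0.4]
grip_width: -0.0
```

```bash
python3 -c "
from bench import r
for i in range(4): r.grab_frame('top')"; python3 chk.py wrist w3
```

```text
7.95 tcp [ 0.4997 -0.0727  0.1454] local [-0.0291  0.0326] tip z 0.1284 F [-0.39  0.22  0.25]
[[0.0007, 0.9838, 0.1795], [-0.0, 0.1795, -0.9838], [-1.0, 0.0007, 0.0002]]
```

View pics/w3.png

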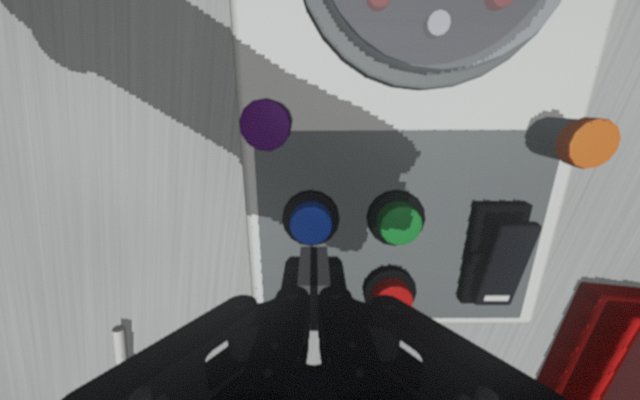

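The wrist view shows the rocker tipped over: its inner end is now raised and shifted, and the bar end at (496,298) sits low in its frame. Blue is at (311,222) just ahead of the fingertips, and green at (400,224).

Run:
```python
from bench import r
from h import *
f=r.grab_frame("wrist"); o=r.get_obs(); T=R.from_rotvec(o["orientation"])
for k,g in dict(blue=(311,222),green=(400,224)).items():
    c,a=blob(f,k,g,30); p=ray_plane(f,c,.077); print(k,c.round(1),a,p.round(4),"tool delta",T.inv().apply(p-o["tcp_pos"]).round(4))
```

```text
blue [309.9 222.1] 1559 [ 0.4979 -0.0716  0.077 ] tool delta [ 0.0684 -0.0016 -0.0016]
green [398.3 222.2] 1539 [ 0.5568 -0.061   0.077 ] tool delta [ 0.0684  0.0582 -0.0015]
```

>>> {"op": "apply_moves", "data": {
  "increments": "0 0.015 -0.002 0 0 0 0;0 0.015 0 0 0 0 0;0 0.012 0 0 0 0 0;0 0.007 0 0 0 0 0;0 0.003 0 0 0 0 0;0 0.002 0 0 0 0 0;0 0 0 0 0 0 0;0 0 0 0 0 0 0"
}}

```text
clock: 8.8
tcp_pos: [0.4973, -0.0733, 0.0916]
orientation: [1.076, 1.288, -1.075]
contact_force: [-0.5, -0.2, 0.2]
grip_width: -0.0001
```

>>> {"op": "apply_moves", "data": {
  "increments": "0 0.002 0 0 0 0 0;0 0.002 0 0 0 0 0;0 0.001 0 0 0 0 0;0 0.001 0 0 0 0 0;0 0 0 0 0 0 0;0 0 0 0 0 0 0;0 0 0 0 0 0 0;0 0 0 0 0 0 0"
}}

```text
clock: 9.6
tcp_pos: [0.4974, -0.0733, 0.0859]
orientation: [1.076, 1.288, -1.075]
contact_force: [-0.2, 0.4, 7.7]
grip_width: 0.0
```

```bash
python3 chk.py
```

```text
9.6 tcp [ 0.4974 -0.0733  0.0859] local [-0.0314  0.0324] tip z 0.0689 F [-0.17  0.35  7.67]
[[0.0013, 0.9839, 0.179], [0.0003, 0.179, -0.9839], [-1.0, 0.0013, -0.0]]
```

>>> {"op": "apply_moves", "data": {
  "increments": "0 0.001 0 0 0 0 0;0 0.001 0 0 0 0 0;0 0 0 0 0 0 0;0 0 0 0 0 0 0;0 0 0 0 0 0 0;0 0 0 0 0 0 0;0 0 0 0 0 0 0;0 0 0 0 0 0 0"
}}

```text
clock: 10.4
tcp_pos: [0.4975, -0.0734, 0.0854]
orientation: [1.078, 1.289, -1.074]
contact_force: [-7.4, 2.1, 29.3]
grip_width: 0.0
```

```bash
python3 chk.py
```

```text
10.4 tcp [ 0.4975 -0.0734  0.0854] local [-0.0314  0.0323] tip z 0.0684 F [-7.37  2.08 29.33]
[[0.0015, 0.984, 0.1784], [0.0017, 0.1784, -0.984], [-1.0, 0.0018, -0.0014]]
```

>>> {"op": "apply_moves", "data": {
  "increments": "0 -0.02 0 0 0 0 0;0 -0.025 0 0 0 0 0;0 -0.01 0 0 0 0 0;0 0 0.02 0 0 0 0;0 0 0.02 0 0 0 0;0 0 0.021 0 0 0 0;0 0 0 0 0 0 0;0 0 0 0 0 0 0"
}}

```text
clock: 11.2
tcp_pos: [0.5561, -0.0623, 0.1374]
orientation: [1.074, 1.29, -1.077]
contact_force: [0.2, -0.2, 0.5]
grip_width: -0.0003
```

```bash
python3 chk.py wrist w4
python3 - <<'E'
from bench import r
from h import *
f=r.grab_frame("wrist"); o=r.get_obs(); T=R.from_rotvec(o["orientation"])
for k,g in dict(green=(315,222),).items():
    c,a=blob(f,k,g,40); p=ray_plane(f,c,.077); print(k,c.round(1),a,p.round(4),"tool delta",T.inv().apply(p-o["tcp_pos"]).round(4))
E
```

```text
11.3 tcp [ 0.5555 -0.0627  0.1377] local [0.0276 0.0323] tip z 0.1207 F [ 0.22  0.74 -0.45]
[[-0.0017, 0.984, 0.1784], [-0.0, 0.1784, -0.984], [-1.0, -0.0017, -0.0003]]
green [317.8 225.8] 1593 [ 0.5586 -0.0601  0.077 ] tool delta [ 0.0609  0.0035 -0.002 ]
```

View pics/w4.png

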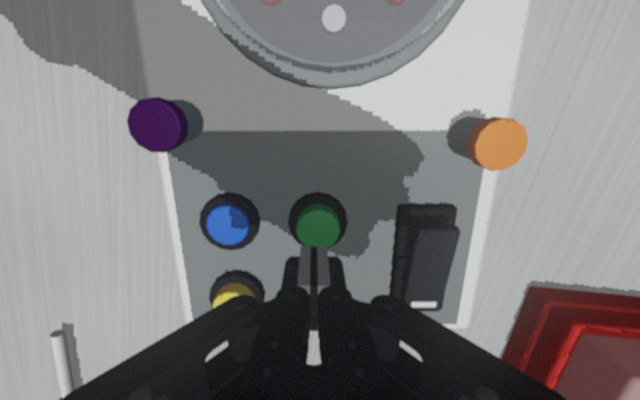

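The blue cap at (229,226) now sits low and centred in its collar. Green is at (318,226), 3 mm to tool +y, the rocker is still on, and both tubes stand where they were.

>>> {"op": "apply_moves", "data": {
  "increments": "0 0.015 0.003 0 0 0 0;0 0.015 0 0 0 0 0;0 0.01 0 0 0 0 0;0 0.004 0 0 0 0 0;0 0.003 0 0 0 0 0;0 0.002 0 0 0 0 0;0 0 0 0 0 0 0;0 0 0 0 0 0 0"
}}

```text
clock: 12.15
tcp_pos: [0.5597, -0.062, 0.0896]
orientation: [1.076, 1.289, -1.076]
contact_force: [-2.0, -0.4, 2.8]
grip_width: 0.0003
```

>>> {"op": "apply_moves", "data": {
  "increments": "0 0.001 0 0 0 0 0;0 0.001 0 0 0 0 0;0 0.001 0 0 0 0 0;0 0 0 0 0 0 0;0 0 0 0 0 0 0;0 0 0 0 0 0 0;0 0 0 0 0 0 0;0 0 0 0 0 0 0"
}}

```text
clock: 12.95
tcp_pos: [0.5599, -0.0619, 0.0864]
orientation: [1.076, 1.289, -1.076]
contact_force: [-2.7, -0.1, 4.7]
grip_width: 0.0001
```

```bash
python3 chk.py
```

```text
12.95 tcp [ 0.5599 -0.0619  0.0864] local [0.032  0.0323] tip z 0.0694 F [-2.74 -0.08  4.73]
[[0.0003, 0.9839, 0.1789], [-0.0001, 0.1789, -0.9839], [-1.0, 0.0003, 0.0002]]
```

>>> {"op": "apply_moves", "data": {
  "increments": "0 0.001 0 0 0 0 0;0 0.001 0 0 0 0 0;0 0 0 0 0 0 0;0 0 0 0 0 0 0;0 0 0 0 0 0 0;0 0 0 0 0 0 0;0 0 0 0 0 0 0;0 0 0 0 0 0 0"
}}

```text
clock: 13.75
tcp_pos: [0.56, -0.062, 0.0858]
orientation: [1.077, 1.289, -1.075]
contact_force: [-7.6, 0.2, 21.8]
grip_width: 0.0002
```

```bash
python3 chk.py
```

```text
13.75 tcp [ 0.56   -0.062   0.0858] local [0.0321 0.0322] tip z 0.0688 F [-7.64  0.16 21.75]
[[0.0006, 0.9839, 0.1787], [0.001, 0.1787, -0.9839], [-1.0, 0.0007, -0.0009]]
```

```bash
python3 chk.py wrist w5
```

```text
13.85 tcp [ 0.56   -0.062   0.0858] local [0.0322 0.0323] tip z 0.0688 F [-7.38 -0.92 19.81]
[[0.0006, 0.9839, 0.1786], [0.001, 0.1786, -0.9839], [-1.0, 0.0008, -0.0009]]
```

View pics/w5.png

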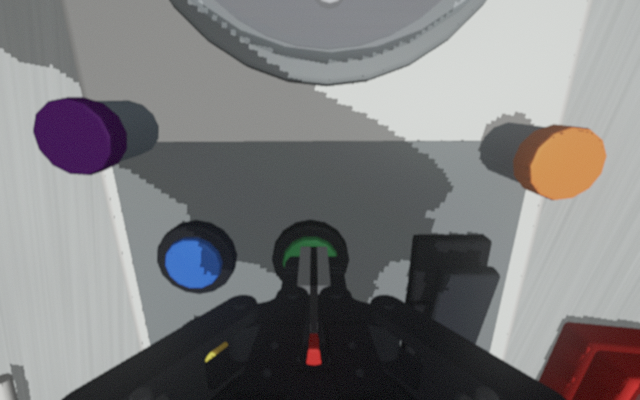

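The fingertips hold the green cap down in its collar at (312,250). Blue stays down at (193,263), the rocker's inner end is still raised at (470,275), and both tubes are still standing.

```bash
python3 -c "
from bench import r
print(r.hand_in()); print(r.get_obs()['contact_force'])"
```

```text
the job is handed in; nothing more can be done
None
the job is handed in; nothing more can be done
```

The spin was started in the order asked, and I handed the job in at about 13.9 s with the closed fingertips still holding the green key down.

| Step | Fingertip height at the stop | Push at the stop |
|---|---|---|
| Rocker on, pushed on the marked half | 76 mm | about 21 N |
| Blue speed key | 68.4 mm | about 29 N |
| Green spin key, still held | 68.8 mm | about 20 N |

- **Stops:** each part met a firm stop at about its fully pressed height. That is 76 mm for the rocker and 69 mm for the keys.
- **Last picture:** it showed the rocker still on, the blue key still down, the green cap down under the fingertips and both tubes standing upright. The yellow and red keys were mostly hidden by the gripper in that view. The fingertips were never lowered over either of them.
- **Disagreement:** the camera views differed by 2–5 mm on where the keys were. I corrected for this with closer wrist views before pressing each key.
- **Not seen:** the state could not be read after hand-in, so I have no reading for the second that followed.

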